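# Clip the model wheel onto its axle

## Task

On the model-making desk a tractor wheel lies on its stand with the steel axle standing up through the hub. Pick up the large open spring clip by its upright tab and push it sideways, mouth first, onto the thin neck of the axle, between the wheel's hub and the axle's wide head, until it snaps fully home, then let go of it so that it lies flat in the neck. Leave the small clip and the closed ring where they lie.

Things in the scene. Friction and masses are not known exactly. Their poses are not given: they have to be found in the camera images.
- clip: Large open steel clip lying flat, 10 mm thick, 74 long, 41 wide. Origin: bore centre, underside; x out of the mouth, z up. Bore 26 mm, sprung lips 16 mm apart. Grip tab on the back bar, centred at x=-40 mm: 20 long (x), 10 thick (y), top 50 mm above the underside. Lips meet the neck 22 mm short of the axle's line, spread under 5 to 12 N and snap shut behind it when origin and line meet.
- axle_neck (a point): Point on the upright axle's line at the hub face, the bottom of the neck, 70 mm above the desk; z up, round, any side will do. Neck 24 mm in diameter, 22 mm high; head above it 34 mm in diameter, 9 mm thick. Hub face: flat tan disc 94 mm in diameter, on which the clip may slide; black tyre around it 140 mm in diameter, 8 mm lower. All fixed to the desk.
- small_clip: Small open clip of the same steel and shape, 44 mm long, 25 wide, 8 thick, tab 30 mm high: too small for the neck, leave it. Origin: bore centre, underside; x out of its mouth.
- closed_ring: Steel ring of about the large clip's size (68 mm long) with the same bar and tab, but closed all round, so it cannot go on sideways; leave it. Origin: bore centre, underside; x away from its tab.
Mind the look-alikes: they are no part of the job. Leave any turquoise or yellow look-alike of the clip alone.

How it is judged:
At the end, for the whole second after the job is handed in: The large clip is snapped home in the axle's neck: its bore centre within 6 mm of the axle's line, its underside between 4 mm below and 14 mm above the hub face, flat within 0.2 rad (11 degrees), at rest and released (horizontal distance between clip and axle_neck below 0.006 m and z of clip in the frame of axle_neck between -0.004 and 0.014 m and angle between clip's own z axis and vertical below 0.2 rad and linear speed of clip below 0.02 m/s); the robot touches nothing.
It fails at once if the small clip is shifted more than 30 mm (distance of small_clip from where it was at the start of the episode above 0.03 m).
It fails at once if the closed ring is shifted more than 30 mm (distance of closed_ring from where it was at the start of the episode above 0.03 m).
It also fails if it takes over 32 s, if anything falls off the work surface, if the arm or the gripper's body presses on something with over 40 N, if the wrist force passes 120 N, or if a joint passes its speed limit or range.

## Robot

A 6-joint arm with a two-finger parallel gripper is mounted at the origin on the work surface. World frame = base frame: x ahead of the robot, y to its left, z up, the work surface at z = 0. Lengths are in m, angles in rad, forces in N, time in s.
With the tool pointing down it reaches from about 0.275 to 0.75 m from the base axis. Payload 10.2 kg.
Tool frame: the origin (TCP) lies between the finger pads; the fingertips stand 14 mm ahead of it and the grasp point (between the pads) lies 5 mm behind it (env.nose_length is the distance from the TCP to the fingertips, in m); z points along the fingers, x is the direction in which the jaws open and shut, and the axes are right-handed (so a half turn about z gives the same grasp; the last joint's range is limited). The gripper opens to 88 mm and grips with 3 to 60 N. Pads are 18 mm wide; open, the fingers measure 123 mm over their backs; the gripper's body (75 mm by 187 mm) begins 45 mm behind the grasp point.
Start: joints at [0.995, 0.313, 1.498, -0, 1.331, -0.223], TCP at [0.181, 0.493, 0.253] pointing down, gripper open.
Joint ranges: [-2.94, 2.94], [-0.97, 2.17], [0.19, 2.56], [-1.23, 4.37], [0.02, 3.11], [-2.88, 2.88]. Speed limits (rad/s): [2.39, 2.39, 3.01, 3.14, 3.14, 3.14].

## Interface

Orientations are given as a unit quaternion [x, y, z, w].
In Python, from bench import env gives the robot as it stands. The module is installed in compiled form; this text tells all that it offers.
- The arm moves only by the tool play_rows, never from a script. Its argument "targets" is a list of rows, each a list of 3 entries, a list of its own where there are three numbers: the shift along the tool's x, y, z in m, then the turn about the tool's z in rad, then the finger opening in m, from 0 to 0.0881. A call has 1 to 5 rows; each row shifts and turns the pose as measured when the row begins, along the tool's axes as they then stand; what a row does not reach is not made up. A row lasts 1/8 s, in which the tool goes at most 62.5 mm and 10.7 degrees, less where a joint would pass 70% of its speed; a pose out of reach is approached as far as the arm can. A call is refused whole if a number of a shift passes 0.0625 or a number of a turn 0.188, either way. A call with a gripper value outside its range is refused whole. The fingers move at their own pace and stop on an object; the grip force is fixed at half the most. Time passes only in rows, so rows that do not move let the fingers close. It gives the time, the measured TCP pose, the force and the opening at its end, in the units of the state.
- env.sense(): the state, without advancing time (a new reading comes with each control period).
- env.get_image(name): name is "scene" or "top" or "wrist"; returns a dict with "frame" (480x640x3 uint8, red, green, blue), "depth" (480x640 float32, m along the optical axis (not along the pixel's ray), 0 where there is no reading), "fx", "fy", "cx", "cy" (pixels), "distortion" ([k1, k2, p1, p2, k3] as OpenCV has them; the pictures are not rectified), "world_from_camera" (4x4, takes a point from camera to world coordinates). Camera axes: x right, y up, looking along -z (the intrinsics and any distortion apply to the point x, -y, -z); pixel columns grow to the right and rows downward; lengths in m; the calibration is good to about 2 mm. A picture is of the moment at which its call begins.
- env.close_job(): hands the job in, once; it reports no verdict.
The state is a dict: "time": time; "joint_pos": joint angles; "dq": joint speeds; "joint_torque": joint torques, N m; "eef_pos": TCP position; "tool_rot": TCP orientation; "wrist_force": force on the tool from outside, world axes, zero at the start; "moment": the same for the moment, N m; "finger_gap": finger opening in m.
Only numpy, scipy, OpenCV 4.12 (cv2) and the standard library are available. Lean on these libraries where they do the work, as an engineer would, in place of code of your own. Each camera call takes 0.05 s, during which the arm holds its last target.

## Working session

There is one attempt and no reset: what is moved stays moved. The work goes in short steps, Python scripts to look and compute and a tool call to move; the robot and the scene stay as the last step left them, time stands still between calls to the robot, and variables do not carry over. Pictures are saved under pics/ and viewed, and the job is handed in when it is done.

Besides the shell and the picture viewer there is one more tool, called after ">>>" by a JSON object that holds its "fn" and its "kwargs", one argument or row to a line. play_rows: Moves the arm, as the interface text tells. Its arguments: {"type":"object","properties":{"targets":{"type":"array"}},"required":["targets"]}

```bash
mkdir -p pics; cat > h.py <<'E'
import numpy as np, cv2
from bench import env
def save(n,img): cv2.imwrite('pics/'+n+'.png',cv2.cvtColor(img,cv2.COLOR_RGB2BGR))
def ray(im,u,v):
    K=np.array([[im['fx'],0,im['cx']],[0,im['fy'],im['cy']],[0,0,1.]])
    p=cv2.undistortPoints(np.array([[[u,v]]],float),K,np.array(im['distortion'],float))[0,0]
    T=np.array(im['world_from_camera']); return T[:3,3],T[:3,:3]@np.array([p[0],-p[1],-1.])
def onplane(im,u,v,z):
    o,d=ray(im,u,v); return o+d*(z-o[2])/d[2]
def pt(im,u,v):
    o,d=ray(im,u,v); return o+d*float(im['depth'][int(v),int(u)])
E
python3 - <<'E'
from h import *
for n in('top','scene','wrist'):
    im=env.get_image(n); save(n+'0',im['frame']); print(n,np.round(im['world_from_camera'],3)[:3,3],im['distortion'])
s=env.sense();print(s)
E
```

```text
top [0.482 0.037 1.084] [-0.01642199  0.          0.          0.          0.        ]
scene [0.8   0.316 0.595] [-0.03722132  0.          0.          0.          0.        ]
wrist [0.111 0.519 0.386] [0.00800323 0.         0.         0.         0.        ]
{'time': 0.15, 'joint_pos': array([ 9.94600261e-01,  3.13311581e-01,  1.49820801e+00, -2.21145747e-05,
        1.33100100e+00, -2.23405876e-01]), 'dq': array([-0.00026564, -0.00284042, -0.00202321,  0.00166261,  0.00086402,
        0.00070569]), 'joint_torque': array([ 1.57000817e-03, -4.02302921e+01, -2.52310950e+01,  6.94420282e-02,
        3.44607944e-02, -9.87909743e-05]), 'eef_pos': array([0.18132853, 0.49252505, 0.25231813]), 'tool_rot': array([ 8.20217127e-01,  5.72052139e-01, -4.25859627e-04,  1.84454596e-04]), 'wrist_force': array([ 0.22501183, -0.14973628, -0.56462576]), 'moment': array([0.00443248, 0.01332069, 0.01178659]), 'finger_gap': 0.08766139639452737}
```

View pics/top0.png

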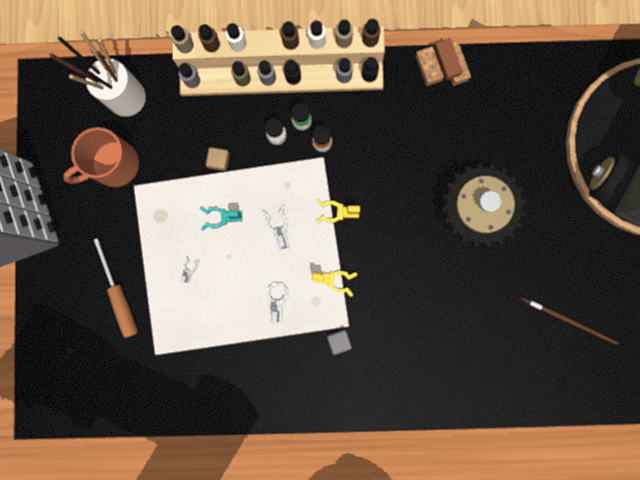

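View pics/scene0.png

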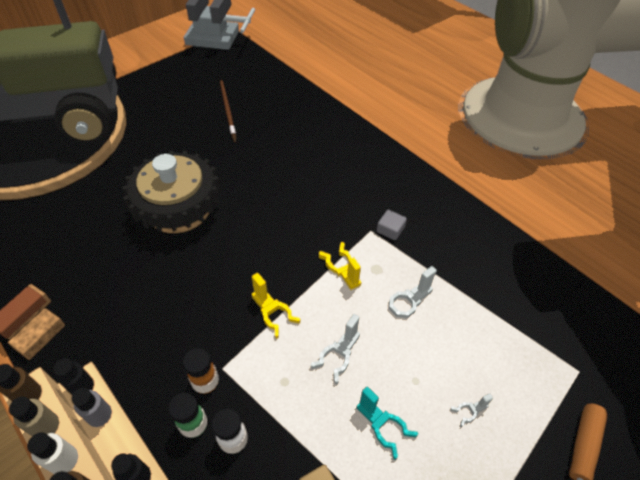

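In the top view the steel candidates are an open large clip at (277,228), a closed ring at (278,300) and a small open clip at (189,269). The turquoise one (222,216) and the yellow ones (338,211) and (333,280) are look-alikes. The clip at (277,228) fits: steel, large and open. I'll confirm that in an enlarged crop and measure it.

```bash
python3 - <<'E'
from h import *
im=env.get_image('top'); f=im['frame']
a=cv2.resize(f[195:260,240:320],None,fx=5,fy=5,interpolation=cv2.INTER_CUBIC)
b=cv2.resize(f[155:250,435:530],(400,400),interpolation=cv2.INTER_CUBIC)[:325]
save('c1',np.hstack([a,b]))
im2=env.get_image('scene'); g=im2['frame']
save('c2',cv2.resize(g[300:390,295:385],None,fx=6,fy=6,interpolation=cv2.INTER_CUBIC))
for p in [(277,228),(278,300),(189,269),(490,201)]: print(p,np.round(onplane(im,*p,0.0),3),np.round(pt(im,*p),3))
print(im['fx'],im2['fx'])
# high points near clip, by depth, both cams
for I,(r0,r1,c0,c1) in ((im,(195,260,240,310)),(im2,(300,390,295,385))):
    P=np.array([np.r_[pt(I,u,v),u,v] for v in range(r0,r1) for u in range(c0,c1) if I['depth'][v,u]>0])
    for lo,hi in((0.005,0.02),(0.03,.047),(0.047,0.06)):
        Q=P[(P[:,2]>lo)&(P[:,2]<hi)]; print(lo,len(Q),np.round(np.mean(Q,0),4) if len(Q) else'', np.round(np.ptp(Q,axis=0),3) if len(Q) else '')
E
```

```text
(277, 228) [0.596 0.133 0.   ] [0.595 0.133 0.007]
(278, 300) [0.47  0.135 0.   ] [0.47  0.134 0.011]
(189, 269) [0.528 0.29  0.   ] [0.528 0.289 0.003]
(490, 201) [ 0.633 -0.243  0.   ] [ 0.619 -0.217  0.102]
618.4429227777689 500.89268521546535
0.005 534 [5.984000e-01 1.370000e-01 8.800000e-03 2.745506e+02 2.262809e+02] [1.15e-01 1.21e-01 1.50e-02 6.80e+01 6.40e+01]
0.03 11 [5.663000e-01 1.195000e-01 3.850000e-02 2.835455e+02 2.429091e+02] [1.9e-02 8.0e-03 1.2e-02 4.0e+00 1.1e+01]
0.047 69 [5.695000e-01 1.230000e-01 5.070000e-02 2.808696e+02 2.405072e+02] [1.9e-02 1.3e-02 8.0e-03 8.0e+00 1.1e+01]
0.005 653 [5.968000e-01 1.282000e-01 9.200000e-03 3.368239e+02 3.513032e+02] [7.70e-02 1.02e-01 1.50e-02 6.40e+01 6.50e+01]
0.03 95 [5.737000e-01 1.269000e-01 3.930000e-02 3.508947e+02 3.286526e+02] [5.4e-02 8.0e-02 1.7e-02 2.3e+01 7.1e+01]
0.047 122 [5.76100e-01 1.34700e-01 4.84000e-02 3.54418e+02 3.31377e+02] [6.0e-02 8.3e-02 3.0e-03 2.4e+01 7.5e+01]
```

View pics/c1.png

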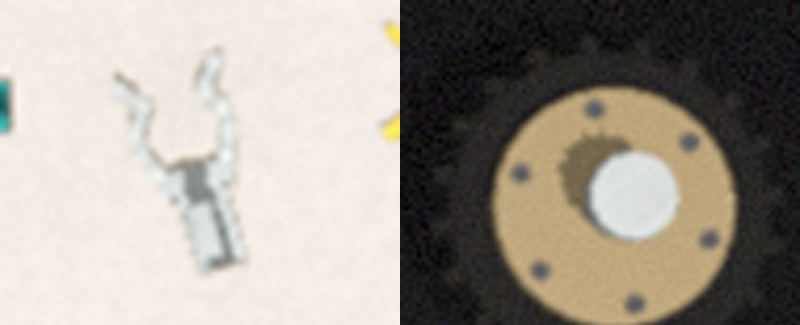

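View pics/c2.png

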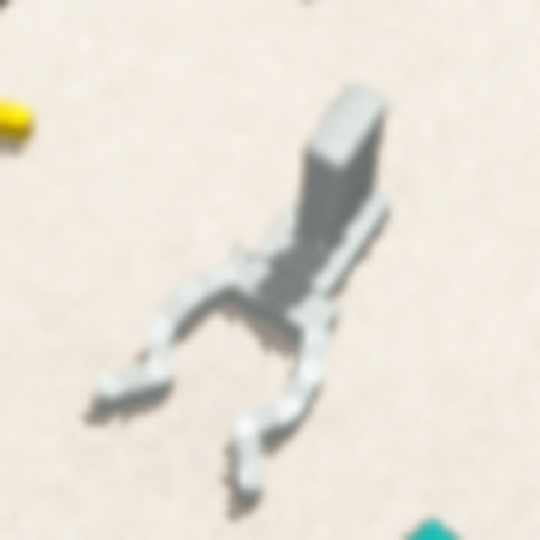

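The crop confirms it: the clip at (277,228) is steel, has an open mouth facing up-left, and carries an upright tab. The axle head is at (490.6,201.3).

```bash
cat > m.py <<'E'
from h import *
im=env.get_image('top'); im2=env.get_image('scene')
tab=onplane(im,281.6,241.4,.05); t2=onplane(im2,295+345/6,300+125/6,.05)
bore=onplane(im,277.4,223,.010)
l1=onplane(im,263.4,210.6,.01); l2=onplane(im,283.2,205,.01)
print('tab',tab,t2,'bore',bore,'lips',l1,l2)
m=(l1+l2)/2; d=m-tab; print('yaw',np.degrees(np.arctan2(d[1],d[0])),np.linalg.norm(d[:2]), np.linalg.norm((bore-tab)[:2]))
# contour for head in top and scene
for I,(r0,r1,c0,c1) in ((im,(155,250,435,530)),(im2,(140,195,140,200))):
    f=I['frame'][r0:r1,c0:c1].astype(int)
    mk=((f.min(2)>150)&(f.max(2)-f.min(2)<35)).astype(np.uint8)
    n,l,s,c=cv2.connectedComponentsWithStats(mk); k=1+np.argmax(s[1:,4]); 
    u,v=c[k]+[c0,r0]; print('head',u,v,s[k],onplane(I,u,v,.101))
f=im['frame'][155:250,435:530].astype(int)
mk=((f[...,0]-f[...,2]>25)).astype(np.uint8)
cs,_=cv2.findContours(mk,cv2.RETR_EXTERNAL,cv2.CHAIN_APPROX_NONE); c=max(cs,key=cv2.contourArea)
e=cv2.fitEllipse(c); print('hub',e,onplane(im,e[0][0]+435,e[0][1]+155,.07))
E
python3 m.py
```

```text
tab [0.56798415 0.12181541 0.05      ] [0.56920208 0.12410655 0.05      ] bore [0.60379807 0.13171581 0.01      ] lips [0.6263484  0.15578142 0.01      ] [0.63519844 0.12085565 0.01      ]
yaw 14.726178969920056 0.06492184116384811 0.03715715774392181
head 490.2301136363636 201.08522727272728 [ 45  36  21  21 352] [ 0.61878115 -0.21742627  0.101     ]
head 163.69666666666666 161.85 [ 12  14  24  17 300] [ 0.61892005 -0.21624939  0.101     ]
hub ((50.317840576171875, 48.84064865112305), (56.66829299926758, 57.7901725769043), 117.18157958984375) [ 0.61876627 -0.21715325  0.07      ]
```

>>> {"fn": "play_rows", "kwargs": {
  "targets": [
    [[0, 0, 0], -0.154, 0.05],
    [[0, 0, 0], -0.154, 0.05],
    [[0, 0, 0], -0.154, 0.05],
    [[0, 0, 0], -0.154, 0.05]
  ]
}}

```text
time: 0.85
eef_pos: [0.1813, 0.4925, 0.2524]
tool_rot: [0.601, 0.8, -0.0, 0.0]
wrist_force: [-0.1, 0.7, -0.3]
finger_gap: 0.0507
```

```bash
cat > go.py <<'E'
import sys
from h import *
from scipy.spatial.transform import Rotation as R
s=env.sense(); M=R.from_quat(s['tool_rot']).as_matrix()
print('t',s['time'],'tcp',np.round(s['eef_pos'],4),'x-yaw',np.degrees(np.arctan2(M[1,0],M[0,0])).round(2),'z',M[:,2].round(4),'F',np.round(s['wrist_force'],1),'M',np.round(s['moment'],2),'gap',round(s['finger_gap'],4),'q',np.round(s['joint_pos'],2))
if len(sys.argv)>1:
    t=np.array(list(map(float,sys.argv[1:4]))); print('shift',np.round(M.T@(t-s['eef_pos']),4))
E
python3 go.py 0.5685 0.123 0.16
```

```text
t 0.85 tcp [0.1813 0.4925 0.2524] x-yaw 106.17 z [-4.e-04 -6.e-04 -1.e+00] F [-0.1  0.7 -0.3] M [ 0.03 -0.05 -0.  ] gap 0.0507 q [ 0.99  0.31  1.5   0.    1.33 -0.86]
shift [-0.4627  0.269   0.0925]
```

>>> {"fn": "play_rows", "kwargs": {
  "targets": [
    [[-0.046, 0.027, 0.009], 0, 0.05],
    [[-0.046, 0.027, 0.009], 0, 0.05],
    [[-0.046, 0.027, 0.009], 0, 0.05],
    [[-0.046, 0.027, 0.009], 0, 0.05],
    [[-0.046, 0.027, 0.009], 0, 0.05]
  ]
}}

```text
time: 1.48
eef_pos: [0.3792, 0.3066, 0.2068]
tool_rot: [0.597, 0.802, 0.001, 0.0]
wrist_force: [0.5, 0.6, 0.4]
finger_gap: 0.0499
```

>>> {"fn": "play_rows", "kwargs": {
  "targets": [
    [[-0.046, 0.027, 0.009], 0, 0.05],
    [[-0.046, 0.027, 0.009], 0, 0.05],
    [[-0.046, 0.027, 0.009], 0, 0.05],
    [[-0.046, 0.027, 0.009], 0, 0.05],
    [[0, 0, 0], 0, 0.05]
  ]
}}

```text
time: 2.1
eef_pos: [0.5417, 0.1532, 0.169]
tool_rot: [0.599, 0.801, 0.001, 0.0]
wrist_force: [0.1, -0.1, -0.3]
finger_gap: 0.0501
```

```bash
python3 go.py 0.5685 0.123 0.15;python3 - <<'E'
from h import *
save('w1',env.get_image('wrist')['frame'])
E
```

```text
t 2.1 tcp [0.5417 0.1532 0.169 ] x-yaw 106.41 z [ 0.0017  0.0019 -1.    ] F [ 0.1 -0.1 -0.3] M [ 0.06  0.07 -0.01] gap 0.0501 q [ 0.07  0.47  1.5   0.    1.17 -1.79]
shift [-0.0365  0.0171  0.019 ]
```

View pics/w1.png

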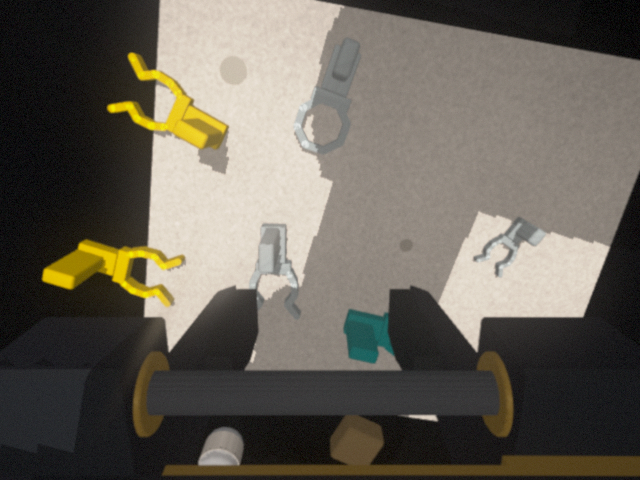

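The wrist view shows the large clip's tab top near (268,248), the ring at (322,122) and the turquoise clip near the right finger. I'll enlarge the clip.

```bash
python3 - <<'E'
from h import *
im=env.get_image('wrist');f=im['frame']
save('w1c',cv2.resize(f[215:325,240:310],None,fx=5,fy=5,interpolation=cv2.INTER_CUBIC))
E
```

```text
(no output)
```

View pics/w1c.png

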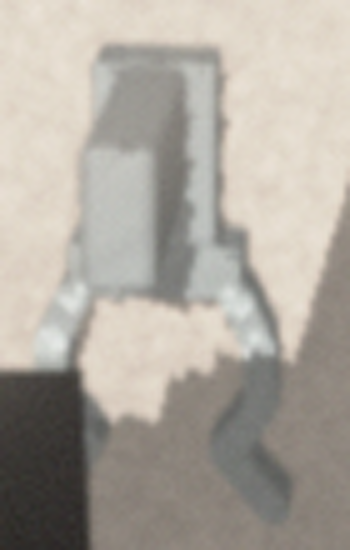

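```bash
python3 - <<'E'
from h import *
im=env.get_image('wrist')
g=lambda x,y,z:onplane(im,240+x/5,215+y/5,z)[:2]
a,b,c,d=[g(*p,.05) for p in((86,149),(155,149),(154,290),(84,288))]
print('tab',(a+b+c+d)/4,np.linalg.norm(a-b),np.linalg.norm(b-c))
f=(c+d-a-b)/2;print(np.degrees(np.arctan2(f[1],f[0])))
p,q=g(98,60,.01),g(219,60,.01);r,s=g(219,60,.01),g(216,230,.01)
print('back edge',(p+q)/2,np.degrees(np.arctan2(*(p-q)[::-1]))); print('side',np.degrees(np.arctan2(*(s-r)[::-1])))
E
python3 go.py 0.5685 0.123 0.09
```

```text
tab [0.56815594 0.12536723] 0.008705222274958652 0.019144720337707036
13.688007031317827
back edge [0.55858011 0.12324646] -73.44795914517529
side 14.065199217450276
t 2.25 tcp [0.5396 0.1562 0.1701] x-yaw 106.66 z [ 0.0023  0.0024 -1.    ] F [-0.2  0.3 -0.1] M [ 0.15 -0.03 -0.02] gap 0.0501 q [ 0.07  0.47  1.5   0.    1.17 -1.79]
shift [-0.0402  0.0179  0.0801]
```

>>> {"fn": "play_rows", "kwargs": {
  "targets": [
    [[-0.02, 0.01, 0.03], 0.035, 0.05],
    [[-0.019, 0.008, 0.03], 0, 0.05],
    [[0, 0, 0], 0, 0.05]
  ]
}}

```text
time: 2.62
eef_pos: [0.5667, 0.1272, 0.1111]
tool_rot: [0.609, 0.793, 0.003, 0.001]
wrist_force: [0.4, -0.4, 0.9]
finger_gap: 0.0505
```

```bash
python3 go.py 0.5683 0.1242 0.028;python3 - <<'E'
from h import *
save('w2',env.get_image('wrist')['frame'])
E
```

```text
t 2.625 tcp [0.5667 0.1272 0.1111] x-yaw 104.92 z [ 0.0052  0.0032 -1.    ] F [ 0.4 -0.4  0.9] M [0.1  0.01 0.01] gap 0.0505 q [ 0.02  0.57  1.5   0.    1.06 -1.81]
shift [-0.0035  0.0003  0.0831]
```

View pics/w2.png

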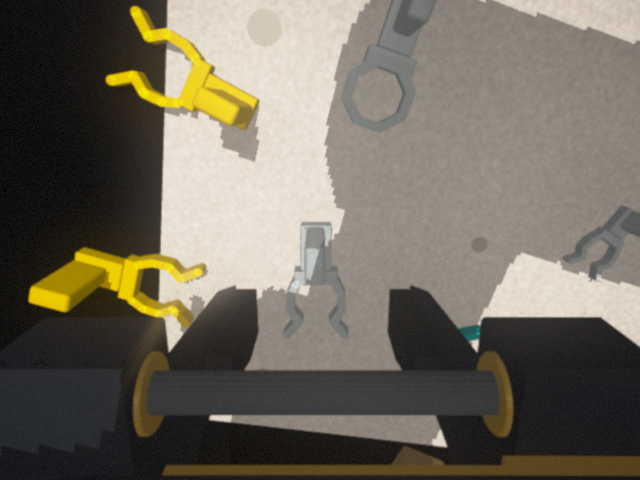

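>>> {"fn": "play_rows", "kwargs": {
  "targets": [
    [[-0.002, 0, 0.03], 0, 0.05],
    [[-0.001, 0, 0.03], 0, 0.05],
    [[0, 0, 0.015], 0, 0.05],
    [[0, 0, 0], 0, 0.05]
  ]
}}

```text
time: 3.18
eef_pos: [0.5692, 0.1301, 0.043]
tool_rot: [0.607, 0.795, 0.007, 0.006]
wrist_force: [-1.1, -0.4, -0.8]
finger_gap: 0.0501
```

```bash
python3 go.py 0.5683 0.1242 0.028;python3 - <<'E'
from h import *
im=env.get_image('wrist');f=im['frame']
save('w3',f)
E
```

```text
t 3.175 tcp [0.5692 0.1301 0.043 ] x-yaw 105.27 z [ 0.0172  0.0043 -0.9998] F [-1.1 -0.4 -0.8] M [ 0.08  0.02 -0.04] gap 0.0501 q [ 0.02  0.67  1.54  0.    0.91 -1.82]
shift [-0.0055 -0.0027  0.0149]
```

View pics/w3.png

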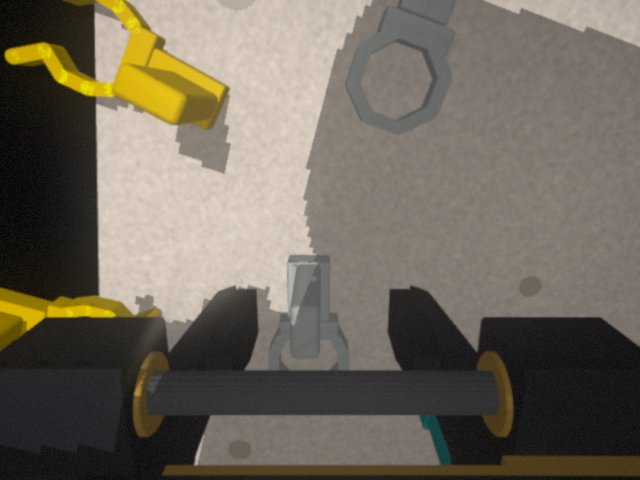

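>>> {"fn": "play_rows", "kwargs": {
  "targets": [
    [[-0.0045, -0.002, 0.004], 0, 0.05],
    [[-0.001, -0.001, 0.006], 0, 0.05],
    [[0, 0, 0.003], 0, 0.05],
    [[0, 0, 0], 0, 0.05]
  ]
}}

```text
time: 3.72
eef_pos: [0.5694, 0.1238, 0.0323]
tool_rot: [0.607, 0.795, 0.009, 0.008]
wrist_force: [-0.4, 0.6, 0.3]
finger_gap: 0.0499
```

```bash
python3 go.py 0.5683 0.1242 0.028;python3 - <<'E'
from h import *
im=env.get_image('wrist');f=im['frame']
save('w4',f)
E
```

```text
t 3.725 tcp [0.5694 0.1238 0.0323] x-yaw 105.27 z [ 0.0224  0.0044 -0.9997] F [-0.4  0.6  0.3] M [ 0.01 -0.02 -0.01] gap 0.0499 q [ 0.01  0.68  1.55  0.01  0.88 -1.83]
shift [ 0.0007 -0.001   0.0043]
```

View pics/w4.png

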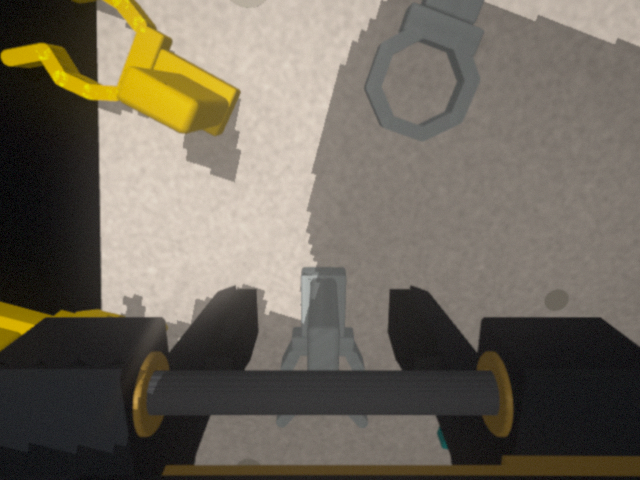

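>>> {"fn": "play_rows", "kwargs": {
  "targets": [
    [[0, -0.001, 0.004], 0, 0.05],
    [[0, 0, 0], 0, 0.0],
    [[0, 0, 0], 0, 0.0],
    [[0, 0, 0], 0, 0.0],
    [[0, 0, 0], 0, 0.0]
  ]
}}

```text
time: 4.4
eef_pos: [0.5686, 0.1236, 0.0283]
tool_rot: [0.607, 0.795, 0.009, 0.008]
wrist_force: [-0.7, -1.2, -0.6]
finger_gap: 0.0121
```

```bash
python3 go.py 0.5683 0.1242 0.028
```

```text
t 4.4 tcp [0.5686 0.1236 0.0283] x-yaw 105.27 z [ 0.0228  0.0044 -0.9997] F [-0.7 -1.2 -0.6] M [ 0.05  0.08 -0.02] gap 0.0121 q [ 0.01  0.69  1.56  0.01  0.87 -1.83]
shift [ 0.0007 -0.0002  0.0003]
```

>>> {"fn": "play_rows", "kwargs": {
  "targets": [
    [[0, 0, 0], 0, 0.0],
    [[0, 0, -0.03], 0, 0.0],
    [[0, 0, -0.04], 0, 0.0],
    [[0, 0, -0.03], 0, 0.0],
    [[0, 0, 0], 0, 0.0]
  ]
}}

```text
time: 5.03
eef_pos: [0.5656, 0.1231, 0.1299]
tool_rot: [0.607, 0.795, 0.008, 0.007]
wrist_force: [-0.0, -0.3, -0.9]
finger_gap: 0.0096
```

```bash
python3 go.py 0.508 -0.247 0.125;python3 - <<'E'
from h import *
save('s5',env.get_image('scene')['frame'])
E
```

```text
t 5.025 tcp [0.5656 0.1231 0.1299] x-yaw 105.27 z [ 0.0201  0.0043 -0.9998] F [-0.  -0.3 -0.9] M [ 0.07  0.03 -0.01] gap 0.0096 q [ 0.01  0.54  1.5   0.    1.08 -1.83]
shift [-0.3419 -0.1532  0.0022]
```

View pics/s5.png

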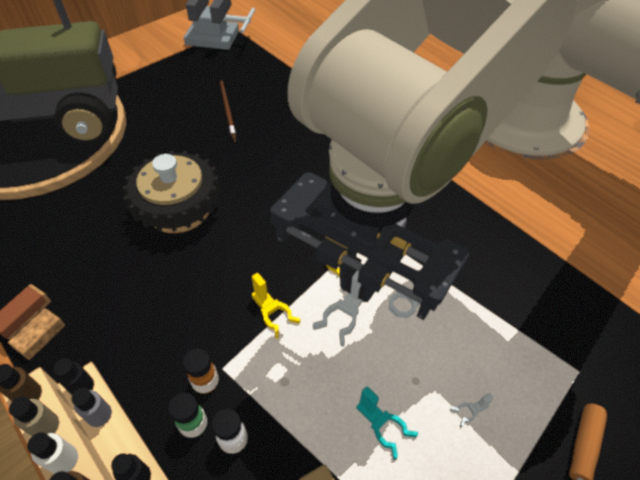

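The clip is in the fingers and lifted. Next I carry it to the approach side.

>>> {"fn": "play_rows", "kwargs": {
  "targets": [
    [[-0.0425, -0.019, 0], 0, 0.0],
    [[-0.0425, -0.019, 0], 0, 0.0],
    [[-0.0425, -0.019, 0], 0, 0.0],
    [[-0.0425, -0.019, 0], 0, 0.0],
    [[-0.0425, -0.019, 0], 0, 0.0]
  ]
}}

```text
time: 5.7
eef_pos: [0.5253, -0.1101, 0.1178]
tool_rot: [0.605, 0.796, 0.005, -0.0]
wrist_force: [0.9, 0.6, -0.8]
finger_gap: 0.0097
```

>>> {"fn": "play_rows", "kwargs": {
  "targets": [
    [[-0.0425, -0.019, 0], 0, 0.0],
    [[-0.0425, -0.019, 0], 0, 0.0],
    [[-0.0425, -0.019, 0], 0, 0.0],
    [[0, 0, 0], 0, 0.0]
  ]
}}

```text
time: 6.2
eef_pos: [0.5003, -0.2539, 0.1089]
tool_rot: [0.606, 0.795, 0.004, -0.006]
wrist_force: [-0.3, 0.0, -0.1]
finger_gap: 0.0094
```

```bash
python3 go.py 0.508 -0.247 0.125;python3 - <<'E'
from h import *
save('s6',env.get_image('scene')['frame'])
E
```

```text
t 6.2 tcp [ 0.5003 -0.2539  0.1089] x-yaw 105.34 z [-0.0037  0.014  -0.9999] F [-0.3  0.  -0.1] M [0.02 0.03 0.  ] gap 0.0094 q [-0.68  0.54  1.55  0.01  1.05 -2.53]
shift [ 0.0048  0.0093 -0.016 ]
```

View pics/s6.png

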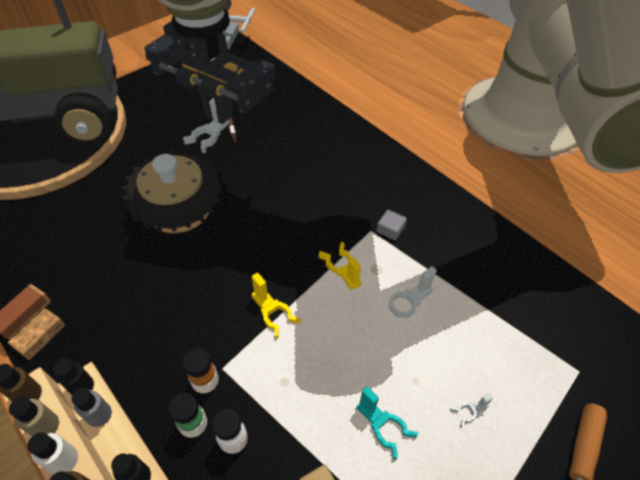

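```bash
python3 - <<'E'
from h import *
t=env.get_image('top')['frame'];w=env.get_image('wrist')['frame'];s=env.get_image('scene')['frame']
a=cv2.resize(t[150:270,420:540],(400,400),interpolation=cv2.INTER_CUBIC)
c=cv2.resize(s[85:205,130:250],(400,400),interpolation=cv2.INTER_CUBIC)
save('x7',np.hstack([a,c])); save('w7',w)
E
```

```text
(no output)
```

View pics/x7.png

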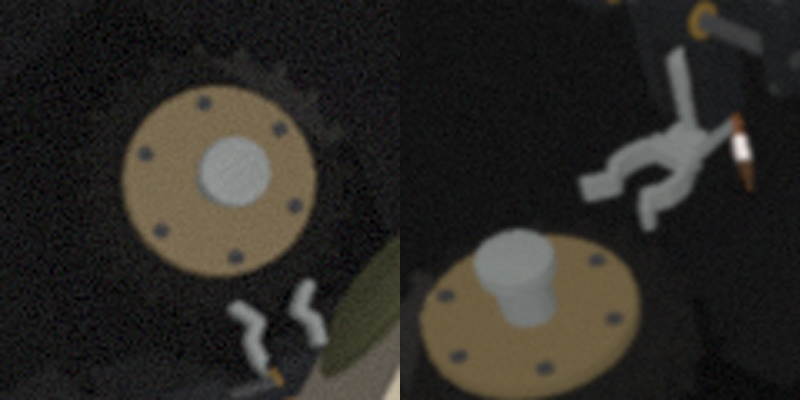

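View pics/w7.png

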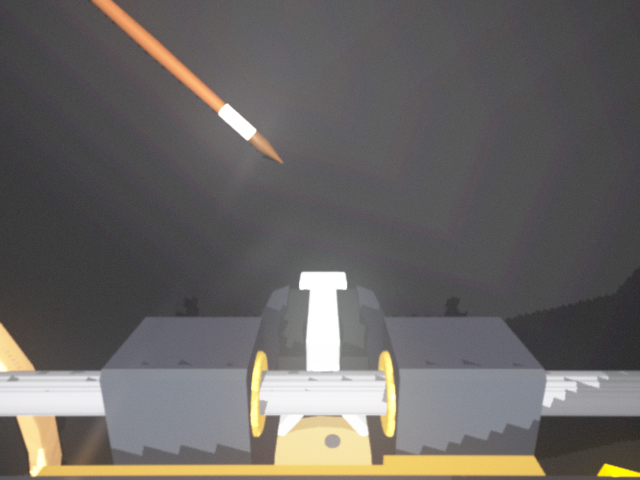

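```bash
cat > lip.py <<'E'
from h import *
im=env.get_image('top'); k=120/400
def g(x,y,z): return onplane(im,420+x*k,150+y*k,z)[:2]
A=np.array([0.6188,-0.217])
l,r=g(237,308,.089),g(307,285,.089); L,R_=g(264,325,.089),g(297,308,.089)
yaw=np.radians(15.3); F=np.array([np.cos(yaw),np.sin(yaw)]);N=np.array([-F[1],F[0]])
for m in ((l+r)/2,(L+R_)/2): print(m,'fwd',(A-m)@F,'left',(A-m)@N)
s=env.sense()['eef_pos'][:2]; print('tcp fwd',(A-s)@F-.04,'left',(A-s)@N)
E
python3 lip.py; python3 go.py 0.508 -0.2473 0.103
```

```text
[ 0.55850894 -0.2358956 ] fwd 0.06314023291636742 left 0.002316706032669587
[ 0.54871067 -0.23951649] fwd 0.07354668030944489 left 0.003223763306856054
tcp fwd 0.0818716179987766 left 0.0012876619647268503
t 6.45 tcp [ 0.5016 -0.2504  0.1104] x-yaw 105.64 z [-0.0025  0.0134 -0.9999] F [-0.7  0.6 -0.3] M [0.02 0.01 0.01] gap 0.0096 q [-0.68  0.54  1.56  0.01  1.06 -2.52]
shift [0.0012 0.007  0.0075]
```

>>> {"fn": "play_rows", "kwargs": {
  "targets": [
    [[0.0015, 0.01, 0.004], 0, 0.0],
    [[0, 0.01, 0.004], 0, 0.0],
    [[0, 0.008, 0], 0, 0.0],
    [[0, 0, 0], 0, 0.0]
  ]
}}

```text
time: 6.95
eef_pos: [0.531, -0.2383, 0.1018]
tool_rot: [0.603, 0.798, 0.005, -0.005]
wrist_force: [0.6, -0.4, -0.8]
finger_gap: 0.0098
```

```bash
python3 go.py 0.5802 -0.2276 0.103; python3 - <<'E'
from h import *
t=env.get_image('top')['frame'];s=env.get_image('scene')['frame']
a=cv2.resize(t[150:270,420:540],(400,400),interpolation=cv2.INTER_CUBIC)
c=cv2.resize(s[85:205,130:250],(400,400),interpolation=cv2.INTER_CUBIC)
save('x8',np.hstack([a,c]))
E
```

```text
t 6.95 tcp [ 0.531  -0.2383  0.1018] x-yaw 105.82 z [-0.0023  0.0135 -0.9999] F [ 0.6 -0.4 -0.8] M [-0.03  0.01  0.01] gap 0.0098 q [-0.63  0.59  1.49  0.01  1.07 -2.48]
shift [-0.0031  0.0503 -0.0012]
```

View pics/x8.png

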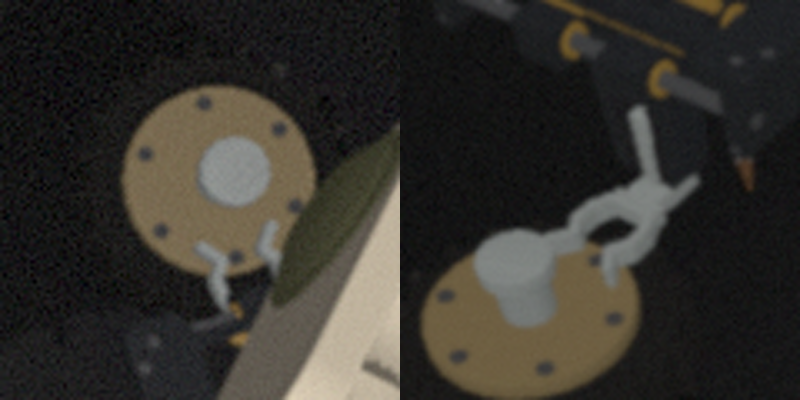

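```bash
sed -i 's/g(237,308,.089),g(307,285,.089)/g(201,246,.083),g(269,224,.083)/; s/g(264,325,.089),g(297,308,.089)/g(227,262,.083),g(260,246,.083)/; s/radians(15.3)/radians(15.8)/' lip.py; python3 lip.py
```

```text
[ 0.58952585 -0.22101496] fwd 0.029261305407264356 left -0.004107500777786594
[ 0.58011167 -0.22469892] fwd 0.03932287615201017 left -0.0031260259874034487
tcp fwd 0.05114907419512859 left -0.0031372099463100236
```

>>> {"fn": "play_rows", "kwargs": {
  "targets": [
    [[-0.003, 0.006, -0.001], 0, 0.0],
    [[-0.001, 0.008, 0], 0, 0.0],
    [[0, 0.007, 0], 0, 0.0],
    [[0, 0, 0], 0, 0.0]
  ]
}}

```text
time: 7.6
eef_pos: [0.553, -0.2373, 0.1033]
tool_rot: [0.604, 0.797, 0.005, -0.005]
wrist_force: [0.2, 0.6, -1.9]
finger_gap: 0.01
```

```bash
python3 go.py 0.5802 -0.2276 0.103; python3 - <<'E'
from h import *
t=env.get_image('top')['frame'];s=env.get_image('scene')['frame']
a=cv2.resize(t[150:270,420:540],(400,400),interpolation=cv2.INTER_CUBIC)
c=cv2.resize(s[85:205,130:250],(400,400),interpolation=cv2.INTER_CUBIC)
save('x9',np.hstack([a,c]))
E
```

```text
t 7.6 tcp [ 0.553  -0.2373  0.1033] x-yaw 105.73 z [-0.002   0.0132 -0.9999] F [ 0.2  0.6 -1.9] M [0.04 0.01 0.02] gap 0.01 q [-0.6   0.63  1.42  0.01  1.1  -2.45]
shift [0.0019 0.0288 0.0003]
```

View pics/x9.png

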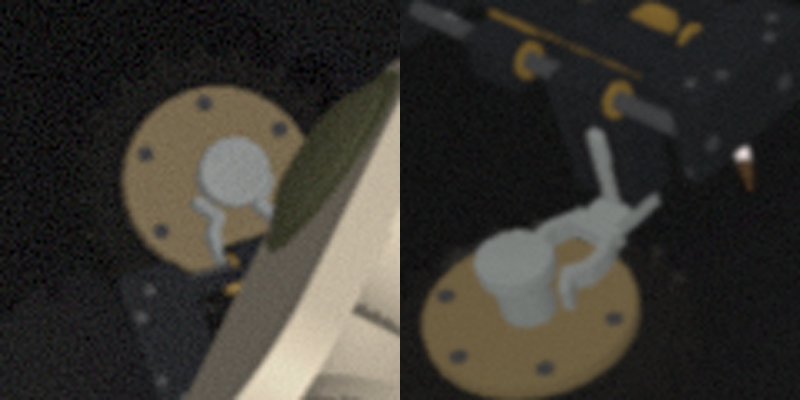

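>>> {"fn": "play_rows", "kwargs": {
  "targets": [
    [[0.001, 0.006, 0], 0, 0.0],
    [[0, 0.008, 0], 0, 0.0],
    [[0, 0.008, 0], 0, 0.0]
  ]
}}

```text
time: 8.07
eef_pos: [0.5712, -0.2308, 0.1023]
tool_rot: [0.604, 0.797, 0.002, -0.009]
wrist_force: [-4.4, -2.6, -1.2]
finger_gap: 0.01
```

```bash
python3 go.py 0.5803 -0.2278 0.103
```

```text
t 8.075 tcp [ 0.5712 -0.2308  0.1023] x-yaw 105.68 z [-0.0114  0.0139 -0.9998] F [-4.4 -2.6 -1.2] M [-0.25  0.75 -0.06] gap 0.01 q [-0.58  0.66  1.37  0.01  1.13 -2.42]
shift [ 0.0005  0.0095 -0.0008]
```

>>> {"fn": "play_rows", "kwargs": {
  "targets": [
    [[0, 0.008, 0], 0, 0.0],
    [[0, 0.006, 0], 0, 0.0],
    [[0, 0, 0], 0, 0.0]
  ]
}}

```text
time: 8.45
eef_pos: [0.5821, -0.228, 0.1025]
tool_rot: [0.604, 0.797, -0.002, -0.013]
wrist_force: [-2.8, -0.4, -0.5]
finger_gap: 0.0097
```

```bash
python3 go.py 0.5803 -0.2278 0.103; python3 - <<'E'
from h import *
t=env.get_image('top')['frame'];s=env.get_image('scene')['frame']
a=cv2.resize(t[150:270,420:540],(400,400),interpolation=cv2.INTER_CUBIC)
c=cv2.resize(s[85:205,130:250],(400,400),interpolation=cv2.INTER_CUBIC)
save('x10',np.hstack([a,c]))
E
```

```text
t 8.45 tcp [ 0.5821 -0.228   0.1025] x-yaw 105.73 z [-0.0234  0.0127 -0.9996] F [-2.8 -0.4 -0.5] M [-0.01  0.3  -0.01] gap 0.0097 q [-0.56  0.69  1.33 -0.    1.16 -2.4 ]
shift [ 0.0007 -0.0017 -0.0005]
```

View pics/x10.png

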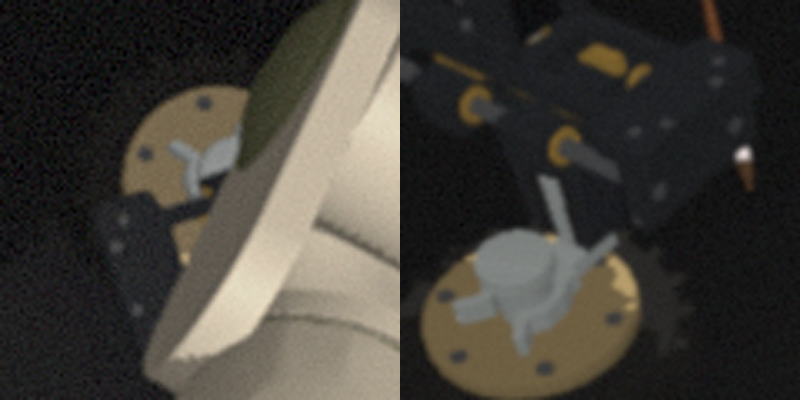

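>>> {"fn": "play_rows", "kwargs": {
  "targets": [
    [[0, 0.005, 0], 0, 0.0],
    [[0, 0.003, 0], 0, 0.0]
  ]
}}

```text
time: 8.8
eef_pos: [0.5832, -0.2279, 0.103]
tool_rot: [0.603, 0.797, -0.009, -0.021]
wrist_force: [-20.2, -3.0, 7.7]
finger_gap: 0.0097
```

```bash
python3 go.py 0.5803 -0.2278 0.103
```

```text
t 8.8 tcp [ 0.5832 -0.2279  0.103 ] x-yaw 105.75 z [-0.044   0.0115 -0.999 ] F [-20.2  -3.    7.7] M [-0.44  3.32  0.09] gap 0.0097 q [-0.55  0.7   1.31 -0.01  1.18 -2.39]
shift [ 0.0008 -0.0028  0.0001]
```

A 20 N hard stop means the bore is seated. I'll relax a little, then let go.

>>> {"fn": "play_rows", "kwargs": {
  "targets": [
    [[0, -0.001, 0], 0, 0.0],
    [[0, 0, 0], 0, 0.03],
    [[0, 0, 0], 0, 0.03],
    [[0, 0, 0], 0, 0.03]
  ]
}}

```text
time: 9.3
eef_pos: [0.5834, -0.2278, 0.1036]
tool_rot: [0.603, 0.797, -0.008, -0.02]
wrist_force: [0.2, -0.1, -0.9]
finger_gap: 0.0297
```

```bash
python3 go.py 0.5803 -0.2278 0.103
```

```text
t 9.3 tcp [ 0.5834 -0.2278  0.1036] x-yaw 105.77 z [-0.0422  0.0112 -0.999 ] F [ 0.2 -0.1 -0.9] M [0.01 0.02 0.04] gap 0.0297 q [-0.55  0.69  1.31 -0.01  1.18 -2.4 ]
shift [ 0.0008 -0.003   0.0008]
```

>>> {"fn": "play_rows", "kwargs": {
  "targets": [
    [[0, 0, -0.02], 0, 0.03],
    [[0, -0.001, -0.04], 0, 0.03],
    [[0, -0.002, -0.05], 0, 0.03],
    [[0, -0.05, -0.03], 0, 0.03],
    [[0, -0.06, 0], 0, 0.03]
  ]
}}

```text
time: 9.93
eef_pos: [0.4811, -0.2596, 0.2511]
tool_rot: [0.601, 0.799, -0.008, -0.02]
wrist_force: [0.4, -0.4, 0.1]
finger_gap: 0.0301
```

>>> {"fn": "play_rows", "kwargs": {
  "targets": [
    [[0, -0.06, 0], 0, 0.03],
    [[0, -0.05, 0], 0, 0.03],
    [[0, 0, 0], 0, 0.03]
  ]
}}

```text
time: 10.3
eef_pos: [0.3707, -0.2911, 0.2567]
tool_rot: [0.602, 0.798, -0.009, -0.018]
wrist_force: [-0.4, -0.3, 0.5]
finger_gap: 0.03
```

```bash
python3 go.py; python3 - <<'E'
from h import *
t=env.get_image('top')['frame'];s=env.get_image('scene')['frame']
a=cv2.resize(t[150:270,420:540],(400,400),interpolation=cv2.INTER_CUBIC)
c=cv2.resize(s[115:235,110:230],(400,400),interpolation=cv2.INTER_CUBIC)
save('x11',np.hstack([a,c])); save('s11',s)
E
```

```text
t 10.3 tcp [ 0.3707 -0.2911  0.2567] x-yaw 105.91 z [-0.0389  0.0077 -0.9992] F [-0.4 -0.3  0.5] M [ 0.05 -0.05 -0.01] gap 0.03 q [-0.9   0.21  1.62 -0.03  1.34 -2.74]
```

View pics/x11.png

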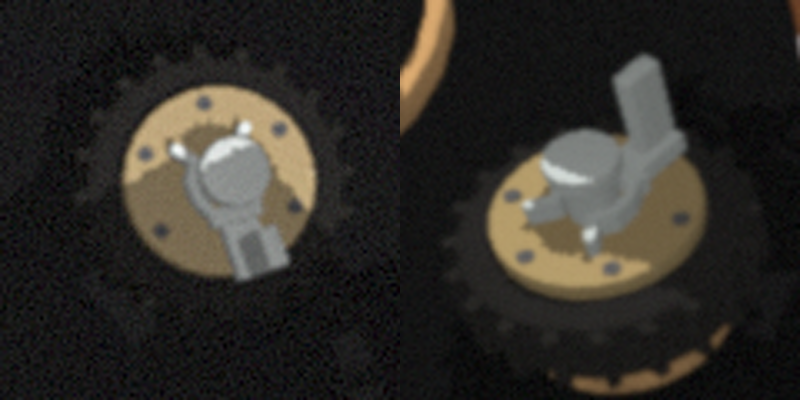

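View pics/s11.png

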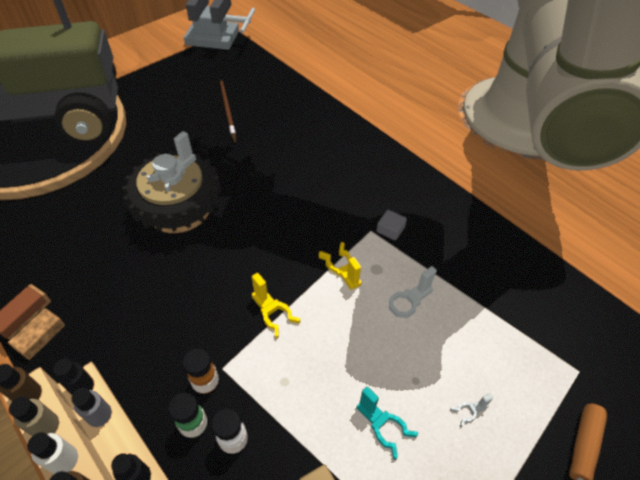

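```bash
python3 - <<'E'
from h import *
A=np.array([0.6188,-0.217]);y=np.radians(15.7);F=np.array([np.cos(y),np.sin(y)]);N=np.array([-F[1],F[0]])
im=env.get_image('top')
P=np.array([pt(im,u,v) for v in range(195,245) for u in range(475,512) if im['depth'][v,u]>0])
T=P[P[:,2]>.108]; print('tab top',len(T),T.mean(0),T[:,2].max(),'fwd,left',(T.mean(0)[:2]-A)@F,(T.mean(0)[:2]-A)@N)
k=.3;g=lambda x,y,z:onplane(im,420+x*k,150+y*k,z)[:2]
m=(g(176,148,.08)+g(244,128,.08))/2;print('lips mid',(m-A)@F,(m-A)@N)
bar=P[(P[:,2]>.074)&(P[:,2]<.088)&((P[:,:2]-A)@F<-25e-3)]
print('bar top',len(bar),bar[:,2].mean(), np.polyfit((bar[:,:2]-A)@F,bar[:,2],1))
im=env.get_image('scene')
P=np.array([pt(im,u,v) for v in range(125,185) for u in range(145,205) if im['depth'][v,u]>0])
T=P[(P[:,2]>.116)&(P[:,2]<.13)];print('scene tab top',len(T),T.mean(0),'fwd,left',(T.mean(0)[:2]-A)@F,(T.mean(0)[:2]-A)@N)
E
```

```text
tab top 105 [ 0.58038262 -0.22657772  0.11866297] 0.1254028568865695 fwd,left -0.03957583319389696 0.0011753726500430114
lips mid 0.019883847670452523 -0.00022791471186606996
bar top 100 0.0803342727706988 [-0.05533605  0.07839768]
scene tab top 78 [ 0.58029997 -0.22809049  0.11820205] fwd,left -0.040064755060940135 -0.0002585958429110094
```

```bash
python3 - <<'E'
from h import *
print(env.close_job())
E
```

```text
the job is handed in; nothing more can be done
None
```

The large clip is on the axle's neck, snapped home and released, and I handed the job in at about 10.5 s of the 32 s allowed. The hand-in itself reports no verdict.

I gripped the large open steel clip by its tab and carried it to the wheel. I then pushed it mouth first along the hub face. The lips were already spreading at about 5 N when I first read the force. It ended in a hard stop at about 20 N, which I took as the bore seated against the neck. I opened the fingers and backed well clear.

Last checks before handing in:
- **Position:** the tab top measures 39.6 mm (top camera) and 40.1 mm (scene camera) behind the axle's line; nominal is 40 mm. It is about 1 mm or less off to the side. The bore centre is therefore within about 1 to 2 mm of the line.
- **Height and tilt:** the top of the back bar is at about 80 mm, so the underside lies on the hub face. The depth slope along the bar is about 0.055 rad, within the 0.2 rad limit but on noisy depth.
- **Other parts:** the small clip, the closed ring and the coloured look-alikes look unmoved in the scene picture; I did not measure them.
- **Forces:** no contact force remained on the tool (under 1 N, noise level).

The measured TCP position disagreed with the camera by 2 to 3 mm at times, and the tool tilted up to about 2.5° during the push. Neither affected the fit.

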